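# Put the skull mould together for pouring

### The arm

A 6-joint arm with a two-finger parallel gripper is mounted at the origin on the work surface. World frame = base frame: x ahead of the robot, y to its left, z up, the work surface at z = 0. Lengths are in m, angles in rad, forces in N, time in s.
With the tool pointing down it reaches from about 0.325 to 0.775 m from the base axis. Payload 5.5 kg.
Tool frame: the origin (TCP) lies between the finger pads; the fingertips stand 8 mm ahead of it and the grasp point (between the pads) lies 11 mm behind it (tcp_to_tips is the distance from the TCP to the fingertips, in m); z points along the fingers, y is the line along which they close (so a half turn about z gives the same grasp; the last joint's range is limited). The gripper opens to 88 mm and grips with 3 to 60 N. Pads are 20 mm wide; open, the fingers measure 115 mm over their backs; the gripper's body (75 mm by 178 mm) begins 61 mm behind the grasp point.
Start: joints at [1.119, 0.091, 1.231, -0, 1.82, -0.057], TCP at [0.231, 0.554, 0.209] pointing down, gripper open.
Joint ranges: [-2.87, 2.87], [-0.86, 2.18], [0.17, 2.46], [-1.51, 4.65], [0.06, 2.69], [-2.65, 2.65]. Speed limits (rad/s): [2.57, 2.57, 3.01, 3.14, 3.14, 3.14].

### API

Orientations are given as a unit quaternion [w, x, y, z].
In Python, from bench import * gives the robot as it stands. Calls block until the motion is done:
- move_to(position, orientation): joint-space move of the TCP to a pose.
- move_l(position, speed=0.15, orientation=None): straight line of the TCP; orientation=None keeps the orientation; speed is the mean speed in m/s.
- movej(angles): joint-space move.
- gripper_open() and close(): open the fingers fully, or close them until they stop; the grip force is fixed at half the most.
- hold(seconds).
- inverse_kinematics(position, orientation): joint angles nearest the present ones, or None.
- state(): the state.
- get_image(name): name is "scene" or "side" or "wrist"; returns a dict with "frame" (400x640x3 uint8, blue, green, red), "depth" (400x640 float32, m along the optical axis (not along the pixel's ray), 0 where there is no reading), "camera_matrix" (3x3 intrinsics, pixels), "k1" (the pictures are not rectified: a ray, as slopes to the right and down, at radius r is drawn at 1 + k1 r^2 times it, then the intrinsics apply), "view" (4x4, takes a point from world to camera coordinates). Camera axes: x right, y up, looking along -z (the intrinsics and any distortion apply to the point x, -y, -z); pixel columns grow to the right and rows downward; lengths in m; the calibration is good to about 2 mm. A picture is of the moment at which its call begins.
A pose or a line that the arm cannot do raises IKError and nothing moves.
- job_done(): hands the job in, once; it reports no verdict.
The state is a dict: "time": time; "joint_pos": joint angles; "dq": joint speeds; "joint_torque": joint torques, N m; "ee_pos": TCP position; "ee_rot": TCP orientation; "ft_force": force on the tool from outside, world axes, zero at the start; "moment": the same for the moment, N m; "finger_gap": finger opening in m.
Only numpy, scipy, OpenCV 4.12 (cv2) and the standard library are available. Lean on these libraries where they do the work, as an engineer would, in place of code of your own. Each camera call takes 0.05 s, during which the arm holds its last target. There are 200 camera calls.

### The job

Put the little skull mould together on its keyed base, ready to pour: first stand the face half on the blue-marked seat and the back half on the red-marked seat (either one first), their hollows facing each other and both fully down on the keys; then lay the cap across the top of both halves, fully down over their keys, and last of all stand the funnel upright in the cap's pouring hole. Plaster chips, so set the plaster pieces down rather than dropping them.

Things in the scene. Friction and masses are not known exactly. Their poses are not given: they have to be found in the camera images.
- mould_base: Fixed buff board 150 (x) x 100 (y) x 16 mm. Origin: centre of underside, z up. On top, tapered keys 17 mm wide at the foot, 12 mm high, at x +-25.5, y +-14.5 mm. Seats: face half at x -25.5 (blue band along the edge at that end), back half at x +25.5 (red band); seated, their origins are at y 0, z 16 mm, axes parallel to the base's. Keys find sockets within 4 mm; play 1.5 mm.
- face_half: Loose upright white plaster block 50 (x) x 60 (y) x 80 mm, 0.26 kg, BLUE stripe up its outer (-x) face and on its top edges. Origin: centre of underside, z up. Hollow of a small skull's face cut in the +x face, which meets the back half. Inner edges bevelled, top and foot. Sockets below. Tapered key on top at x -8, y 0, 12 mm high (92 mm in all). Grip by the end faces y +-30, which stay free.
- back_half: Loose upright white plaster block 50 (x) x 60 (y) x 80 mm, 0.26 kg, RED stripe up its outer (+x) face and on its top edges. Origin: centre of underside, z up. Hollow of the back of a skull cut in the -x face, which meets the face half. Inner edges bevelled, top and foot. Sockets below. Tapered key on top at x +8, y 0, 12 mm high (92 mm in all). Grip by the end faces y +-30, which stay free.
- mould_cap: Loose buff plaster slab 100 (x) x 60 (y) x 18 mm, flat; on its middle a square block 44 x 44, 28 mm high (the grip; 46 mm in all). 0.17 kg. Origin: centre of underside, z up. Pouring hole 30 mm wide through the middle; 21 mm holes at x +-33.5 drop over the halves' top keys (within 4 mm). Seated: over the base's middle, 96 mm above its underside, x along the base's x, either way round.
- funnel: Green plastic funnel, 0.04 kg, standing upright with its stem in the jar. Origin: centre of the stem's lower end, z up. Stem 18 mm wide, 34 mm long; a cone widens to 60 mm at z 58; upright rim band 60 mm wide from z 58 to 74 mm (the grip). Seated in the cap, the cone rests on the edge of the pouring hole, origin on the cap's axis and about 5 mm above the cap's underside.
- jar: Clear glass jar that holds the funnel at the start: 54 mm wide, 95 mm high, 0.35 kg, loose on the bench. Origin: centre of its underside. The funnel's rim stands above it, 103 to 119 mm over the bench. The jar itself need not go anywhere.
There are look-alikes about, which are no part of the job. Leave any pink or yellow look-alike of the back_half alone.

How it is judged:
By the outcome, as a careful person would: the job done as asked, in the order asked, and still so for the second after the job is handed in, with the robot touching nothing.
It also fails if it takes over 128 s, if anything falls off the work surface, if the arm or the gripper's body presses on something with over 40 N, if the wrist force passes 120 N, or if a joint passes its speed limit or range.

## Working session

There is one attempt and no reset: what is moved stays moved. The work goes in short steps, each a Python script; the robot and the scene stay as the last script left them, time stands still between calls to the robot, and variables do not carry over. Pictures are saved under pics/ and viewed, on a budget of 14 in all, crops included, one or two more only if the job needs it, and the job is handed in when it is done.

```bash
ls; mkdir -p pics
cat > h.py <<'E'
from bench import *
import numpy as np, cv2
def rays(im, uv):
    """pixels -> (camera centre, unit-depth dirs in world)"""
    K=im["camera_matrix"]; V=np.asarray(im["view"]); R=V[:3,:3]; c=-R.T@V[:3,3]
    p=cv2.undistortPoints(np.float32(uv).reshape(-1,1,2),np.float64(K),np.float64([im["k1"],0,0,0])).reshape(-1,2)
    d=np.c_[p[:,0],-p[:,1],-np.ones(len(p))]@R
    return c,d
def on_plane(im,uv,z):
    c,d=rays(im,uv); return c+d*((z-c[2])/d[:,2])[:,None]
def cloud(im):
    h,w=im["depth"].shape; u,v=np.meshgrid(np.arange(w),np.arange(h))
    c,d=rays(im,np.c_[u.ravel(),v.ravel()]); return (c+d*im["depth"].reshape(-1,1)).reshape(h,w,3)
def down(yaw):
    # tool z down, tool y axis (closing) at angle yaw from world x... see use
    from scipy.spatial.transform import Rotation as R
    y=np.array([np.cos(yaw),np.sin(yaw),0]); z=np.array([0,0,-1.]); x=np.cross(y,z)
    q=R.from_matrix(np.c_[x,y,z]).as_quat(); return [q[3],q[0],q[1],q[2]]
E
python3 - <<'E'
from h import *
a=get_image("scene"); b=get_image("side"); c=get_image("wrist")
for n,i in zip("abc",(a,b,c)):
    cv2.imwrite(f"pics/{n}0.png",i["frame"]); V=np.array(i["view"]); print(n,-V[:3,:3].T@V[:3,3],-V[2,:3],(i["depth"]>0).mean(),i["k1"])
    np.save(f"pics/{n}0.npy",i,allow_pickle=True)
print(state())
E
```

```text
pics
a [1.02563087 0.64425707 1.40086535] [-0.32573552 -0.430474   -0.84177699] 0.9959453125 -0.1199122070327852
b [ 0.20477739 -0.73178065  0.97873901] [ 0.27170033  0.58282816 -0.76582653] 0.9959765625 -0.0921168615175179
c [0.15281679 0.58571425 0.38434607] [ 0.2773834  -0.11950106 -0.95329846] 0.99608203125 -0.005550840908538981
{'time': 0.15, 'joint_pos': array([ 1.11932414e+00,  9.16879324e-02,  1.23156508e+00, -1.66436333e-05,
        1.81976042e+00, -5.66970003e-02]), 'dq': array([-6.76861911e-04, -1.03206271e-03, -3.10748489e-03,  7.13334058e-04,
        9.54789086e-05,  8.23404474e-04]), 'joint_torque': array([ 1.21843186e-03, -4.47042739e+01, -4.06909883e+01,  6.98816590e-02,
        2.73414311e-02, -9.72217140e-05]), 'ee_pos': array([0.23067027, 0.55365055, 0.20799036]), 'ee_rot': array([-1.70755801e-04,  1.96110281e-01,  9.80581589e-01, -6.89610597e-04]), 'ft_force': array([0.38888765, 0.27572954, 0.11311392]), 'moment': array([0.01684263, 0.00392533, 0.01034637]), 'finger_gap': 0.08771191292404557}
```

View pics/a0.png

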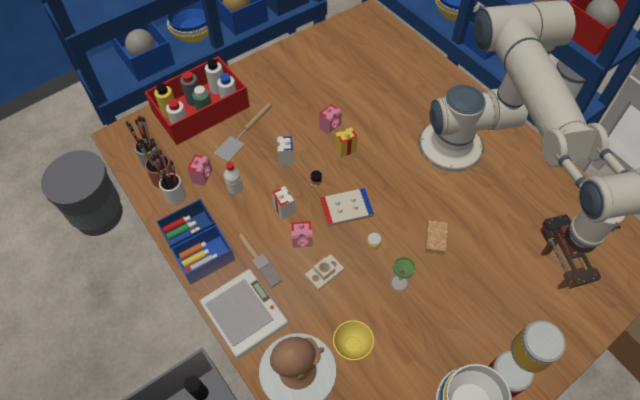

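View pics/b0.png

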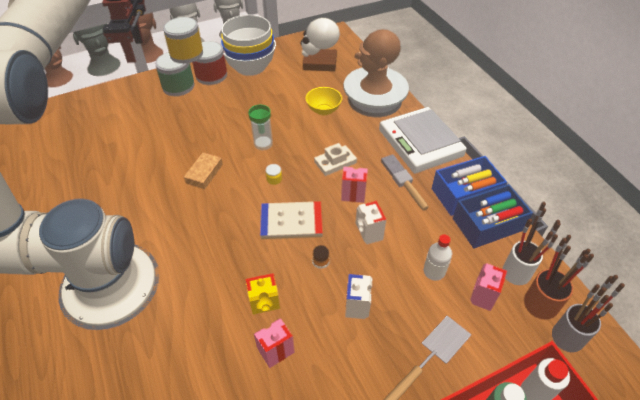

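Scene view: base at (347,206), blue band to the right and red to the left. The white/blue face half is at (285,150), the white/red back half at (284,202), the cap at (324,271) and the funnel in the jar at (403,267). Pink and yellow look-alikes stand around. The side view agrees: base (291,220), face (359,295), back (371,222), cap (337,157), funnel (260,120).

```bash
cat > m.py <<'E'
from h import *
A=np.load("pics/a0.npy",allow_pickle=True).item(); B=np.load("pics/b0.npy",allow_pickle=True).item()
ca,cb=cloud(A),cloud(B)
def rep(name,P,lo,hi):
    s=P[(P[:,2]>lo)&(P[:,2]<hi)]
    if len(s)<4: print(name,"few",len(s)); return
    r=cv2.minAreaRect(np.float32(s[:,:2]*1000)); print(name,len(s),np.round(r[0],1),np.round(r[1],1),round(r[2],1),"z",np.round(np.median(s[:,2])*1000,1))
for nm,im,c,rg in (("a",A,ca,dict(base=(347,206,34,24),face=(285,150,18,22),back=(284,202,18,22),cap=(324,271,26,24),fun=(403,267,15,15),jar=(400,280,12,14))),
              ("b",B,cb,dict(base=(291,220,40,24),face=(359,295,22,28),back=(371,222,18,26),cap=(337,157,26,20),fun=(260,115,16,14)))):
    hsv=cv2.cvtColor(im["frame"],cv2.COLOR_BGR2HSV)
    for k,(u,v,w,h) in rg.items():
        sl=np.s_[v-h:v+h,u-w:u+w]; P=c[sl].reshape(-1,3); H=hsv[sl].reshape(-1,3)
        red=((H[:,0]<8)|(H[:,0]>172))&(H[:,1]>150); blue=(abs(H[:,0]-115)<12)&(H[:,1]>120); grn=(abs(H[:,0]-60)<20)&(H[:,1]>80)
        n=nm+" "+k
        if k=="base": rep(n,P,.010,.022); rep(n+" keys",P,.024,.035); rep(n+" red",P[red],.01,.03); rep(n+" blue",P[blue],.01,.03)
        if k in("face","back"): rep(n+" top",P,.074,.086); rep(n+" key",P,.0885,.1); rep(n+" red",P[red],.07,.088); rep(n+" blue",P[blue],.07,.088); rep(n+" all",P,.02,.1)
        if k=="cap": rep(n+" slab",P,.012,.023); rep(n+" blk",P,.042,.052);rep(n+" all",P,.012,.052)
        if k=="fun": rep(n,P[grn],.10,.125); rep(n+" rim",P[grn],.114,.124)
E
python3 m.py
```

```text
a base 1232 [442.7 -36.3] [164.7 156.1] 69.1 z 15.7
a base keys 43 [455.2  -7.8] [ 79.  133.8] 83.2 z 26.1
a base red 125 [512.7 -34.6] [100.6  15.1] 68.4 z 16.0
a base blue 7 [383.2  20.1] [77.8  1. ] 67.5 z 15.3
a face top 212 [ 492.9 -285.9] [67.5 49.2] 57.2 z 79.5
a face key 8 [ 501.6 -275.9] [39.   9.3] 17.0 z 90.6
a face red few 0
a face blue few 2
a face all 393 [ 494.4 -284.9] [70.5 50.4] 59.2 z 76.1
a back top 278 [616.4 -82.1] [144.5  50.1] 84.0 z 79.1
a back key 8 [ 621.2 -117.9] [6.9 6.3] 55.1 z 94.3
a back red 64 [627.  -82.2] [140.1  28.5] 84.4 z 79.1
a back blue few 0
a back all 505 [616.7 -81.8] [143.9  52.4] 82.1 z 76.2
a cap slab 337 [644.3  92.3] [102.4 143.3] 4.9 z 16.8
a cap blk 126 [641.4 133.1] [44.1 46.6] 5.7 z 45.0
a cap all 584 [644.9  92.2] [103.  143.1] 5.7 z 20.3
a fun few 0
a fun rim few 0
b base 1953 [452.1 -11.7] [105.8 150.4] 67.4 z 16.1
b base keys 55 [452.2 -12.5] [42.5 60.8] 69.0 z 27.5
b base red 204 [514.7 -36.2] [103.   15.8] 67.8 z 16.7
b base blue 158 [392.3  13.7] [98.1 13.3] 68.0 z 16.5
b face top 582 [ 494.4 -288.2] [62.9 50. ] 58.7 z 80.1
b face key 22 [ 487.5 -285.1] [10.9  8.5] 21.2 z 91.1
b face red few 0
b face blue 67 [ 486.  -283.4] [55.6 24.3] 57.8 z 80.5
b face all 941 [ 494.6 -288.6] [63.8 50.7] 59.4 z 78.9
b back top 433 [ 612.1 -121.5] [65. 52.] 82.3 z 80.1
b back key 16 [ 618.6 -124.3] [8.9 9.3] 60.2 z 91.9
b back red 87 [ 624.7 -124.3] [63.  28.2] 84.9 z 80.6
b back blue few 0
b back all 912 [616.6 -86.9] [137.5  52.3] 82.5 z 74.0
b cap slab 365 [642.  128.7] [102.8  64.4] 6.1 z 17.9
b cap blk 141 [642.7 128.9] [46.5 48.4] 6.5 z 45.4
b cap all 679 [642.  128.7] [102.8  64.4] 6.1 z 21.2
b fun 22 [477.7 287.2] [56.2 31.4] 65.7 z 102.3
b fun rim few 2
```

```bash
cat >> h.py <<'E'
def rect(P,lo,hi,ctr=None,r=.06):
    s=P.reshape(-1,3); s=s[(s[:,2]>lo)&(s[:,2]<hi)]
    if ctr is not None: s=s[np.hypot(s[:,0]-ctr[0],s[:,1]-ctr[1])<r]
    q=cv2.minAreaRect(np.float32(s[:,:2]*1000)); return len(s),np.round(q[0],1),np.round(q[1],1),round(q[2],1)
def look(x,y,z,yaw,name):
    q=down(yaw); move_to([x,y,z],q); hold(.2); im=get_image("wrist"); np.save(f"pics/{name}.npy",im,allow_pickle=True); cv2.imwrite(f"pics/{name}.png",im["frame"]); return im
E
python3 - <<'E'
from h import *
B=np.load("pics/b0.npy",allow_pickle=True).item(); A=np.load("pics/a0.npy",allow_pickle=True).item()
for im,(u,v,w,h),f in ((A,(301,233,15,16),0),(B,(354,184,16,20),0),(A,(403,268,14,14),1),(B,(260,115,16,16),1)):
    c=cloud(im)[v-h:v+h,u-w:u+w]; hs=cv2.cvtColor(im["frame"],cv2.COLOR_BGR2HSV)[v-h:v+h,u-w:u+w]
    m=(hs[...,1]>90)&((hs[...,0]>150)|(hs[...,0]<8)) if not f else (abs(hs[...,0]-60)<25)&(hs[...,1]>80)
    P=c[m]; print("fun" if f else "pink",m.sum(),rect(P,.06,.15))
    if f:
        ys,xs=np.nonzero(m); uv=[[xs.mean()+u-w,ys.mean()+v-h]]; print(uv,on_plane(im,uv,.111),np.percentile(P[:,2],[5,50,95]))
for n,p,y in (("back",(.612,-.1215),-7.7+90),("face",(.4944,-.2882),-31.3+90),("cap",(.6424,.1288),96),("base",(.452,-.012),68)):
  for k in (0,180,-180):
    q=inverse_kinematics([*p,.2],down(np.radians(y+k))); print(n,k,None if q is None else np.round(q,2))
E
```

```text
pink 266 (214, array([633.1,   7.4]), array([53.8, 59.5]), 58.0)
pink 817 (439, array([617.8, -30. ]), array([122. ,  61.4]), 65.9)
fun 0 (0, array([0., 0.]), array([0., 0.]), 0.0)<stdin>:8: RuntimeWarning: Mean of empty slice.
  ret = ret.dtype.type(ret / rcount)
Traceback (most recent call last):
IndexError: index -1 is out of bounds for axis 0 with size 0
```

Run:
```python
from h import *
B=np.load("pics/b0.npy",allow_pickle=True).item(); A=np.load("pics/a0.npy",allow_pickle=True).item()
for im,uv in ((A,[[403,266]]),(B,[[260,113]])): print(on_plane(im,uv,.115), cloud(im)[int(uv[0][1]),int(uv[0][0])], cv2.cvtColor(im["frame"],cv2.COLOR_BGR2HSV)[int(uv[0][1]),int(uv[0][0])])
for n,p,y in (("back",(.612,-.1215),-7.7+90),("face",(.4944,-.2882),-31.3+90),("cap",(.6424,.1288),96),("base",(.452,-.012),68)):
  for k in (0,180):
    q=inverse_kinematics([*p,.2],down(np.radians(y+k))); print(n,k,None if q is None else np.round(q,2))
```

```text
[[0.48635497 0.28486223 0.115     ]] [0.47480554 0.27716523 0.08746121] [ 49  98 122]
[[0.48896053 0.27965072 0.115     ]] [0.49549942 0.30292318 0.09512586] [ 60 124 154]
back 0 [-0.25  0.15  1.18 -0.    1.81 -1.69]
back 180 [-0.25  0.15  1.18 -0.    1.81  1.45]
face 0 [-0.59  0.01  1.33 -0.    1.8  -1.61]
face 180 [-0.59  0.01  1.33 -0.    1.8   1.53]
cap 0 [ 0.15  0.24  1.08 -0.    1.82 -1.53]
cap 180 [ 0.15  0.24  1.08 -0.    1.82  1.61]
base 0 [-0.1  -0.31  1.62 -0.    1.83 -1.29]
base 180 [-0.1  -0.31  1.62 -0.    1.83  1.85]
```

```bash
python3 - <<'E'
from h import *
r=np.radians
im=look(.452,-.012,.26,r(68),"w_base"); c=cloud(im); print("base",rect(c,.011,.021,(.452,-.012),.1),"keys",rect(c,.0245,.035,(.452,-.012),.05))
hs=cv2.cvtColor(im["frame"],cv2.COLOR_BGR2HSV)
red=((hs[...,0]<8)|(hs[...,0]>172))&(hs[...,1]>150); blue=(abs(hs[...,0]-115)<12)&(hs[...,1]>120)
print("red",rect(c[red],.01,.022,(.452,-.012),.1),"blue",rect(c[blue],.01,.022,(.452,-.012),.1))
im=look(.494,-.288,.26,r(58.7),"w_face"); c=cloud(im); print("face",rect(c,.076,.084,(.494,-.288)),rect(c,.088,.096,(.494,-.288)))
print(state()["time"])
E
python3 -c "
import cv2,numpy as np
cv2.imwrite('pics/w1.png',cv2.resize(np.hstack([cv2.imread('pics/w_base.png'),cv2.imread('pics/w_face.png')]),(800,250)))"
```

```text
base (9754, array([450.9, -11.2]), array([100.1, 150. ]), 68.0) keys (248, array([450.5, -11. ]), array([39.7, 60.4]), 67.6)
red (1012, array([512.4, -35.8]), array([99.2, 17.5]), 67.9) blue (57, array([388.7,  14.1]), array([97.3, 14.4]), 68.7)
face (2314, array([ 492.5, -287.5]), array([60. , 48.9]), 59.0) (98, array([ 486.4, -284.2]), array([10.1, 10.6]), 59.1)
3.9167
```

View pics/w1.png

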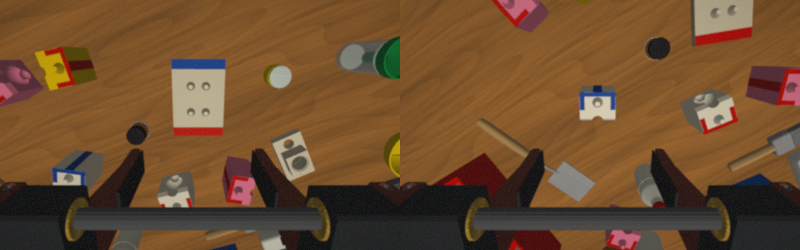

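The base is upright in the first wrist crop at (199,98) and the face half is at (597,103) in the second. Both match the depth estimates to within 2 mm, so I'll pick and place the face half.

```bash
cat >> h.py <<'E'
r=np.radians
BC=np.array([.4509,-.0112]); BY=-22.0
def seat(dx,dy=0):
    a=r(BY); return BC+[dx*np.cos(a)-dy*np.sin(a),dx*np.sin(a)+dy*np.cos(a)]
def pick(xy,yaw,z,zup,lift=None,near=True):
    q=down(r(yaw)); 
    move_to([*xy,z+.09 if near else zup],q); move_l([*xy,z],.12); hold(.1); close(); hold(.2)
    print("gap",round(state()["finger_gap"]*1000,1)); f0=state()["ft_force"]
    move_l([*xy,zup],.15); hold(.2); print("held gap",round(state()["finger_gap"]*1000,1),"f",np.round(state()["ft_force"],1))
def lower(xy,yaw,z,zup,below=.002,fth=4):
    q=down(r(yaw)); move_to([*xy,zup],q); move_l([*xy,z+.020],.12); hold(.2); f0=state()["ft_force"].copy()
    zz=z+.020
    while zz>z-below:
        zz-=.001; move_l([*xy,zz],.04); f=state()["ft_force"]-f0
        if f[2]>fth: break
    hold(.1); s=state(); print("stop z-nom mm",round((zz-z)*1000,1),"actual",round((s["ee_pos"][2]-z)*1000,1),"df",np.round(s["ft_force"]-f0,1),"t",s["time"])
    return (zz-z)
def release(xy,zup):
    gripper_open(); hold(.1); move_l([*xy,zup],.2)
E
python3 - <<'E'
from h import *
pick([.4930,-.2879],59,.049,.19)
p=seat(-.0255)
print(lower(p,68,.065,.19))
im=get_image("scene"); np.save("pics/s1.npy",im,allow_pickle=True)
E
```

```text
gap 59.8
held gap 59.9 f [ 0.8 -0.4 -3.3]
stop z-nom mm -1.0 actual 0.2 df [-3.2  1.9  9.6] t 15.2083
-0.0010000000000000148
```

Down within 0.2 mm of the nominal seat. I'll release and look at both the seat and the back half.

```bash
python3 - <<'E'
from h import *
p=seat(-.0255); release(p,.2)
im=look(*BC,.26,r(68),"w2"); c=cloud(im); print("face seated",rect(c,.091,.1,tuple(p)),rect(c,.1045,.112,tuple(p)),"want",p*1000,"key want",seat(-.0335)*1000,"base",rect(c,.011,.021,tuple(BC),.1))
im=look(.612,-.122,.26,r(82.3),"w3"); c=cloud(im); print("back",rect(c,.076,.084,(.612,-.122)),rect(c,.088,.096,(.612,-.122)))
print(state()["time"])
E
python3 -c "
import cv2,numpy as np
cv2.imwrite('pics/w23.png',cv2.resize(np.hstack([cv2.imread('pics/w2.png'),cv2.imread('pics/w3.png')]),(800,250)))"
```

```text
face seated (2730, array([426.4,  -2.2]), array([60.1, 49.1]), 67.9) (110, array([419.5,   0.6]), array([10.4, 10.4]), 68.7) want [427.25681171  -1.64753187] key want [419.83934087   1.34932088] base (6661, array([451.5, -11.5]), array([100.2, 150.2]), 68.0)
back (2350, array([ 611.2, -122.6]), array([60.3, 48.9]), 82.5) (95, array([ 617.7, -123.1]), array([11.3, 10.6]), 81.7)
18.4917
```

View pics/w23.png

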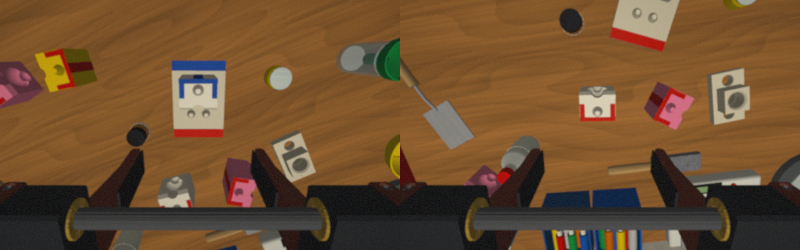

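Left crop: the face half sits square on the blue end at (198,92), hollow towards the red end. Right crop: the back half at (597,103) is about 50 mm clear of the pink one at (668,105).

Run:
```python
from h import *
pick([.6105,-.1224],82.5,.049,.19)
p=seat(.0260)
print(lower(p,68,.065,.19))
```

```text
gap 59.9
held gap 59.6 f [-0.2  0.1 -2.1]
stop z-nom mm -1.0 actual 0.1 df [-2.9  0.1  7.3] t 29.375
-0.0010000000000000148
```

```bash
python3 - <<'E'
from h import *
p=seat(.0260); release(p,.2)
im=look(*BC,.26,r(68),"w4"); c=cloud(im); print("tops",rect(c,.091,.1,tuple(BC),.09),"base",rect(c,.011,.021,tuple(BC),.1))
for d in (-.0335,.0335): print("key",rect(c,.1045,.112,tuple(seat(d)),.02),seat(d)*1000)
im=look(.642,.129,.24,r(96),"w5"); c=cloud(im); print("cap",rect(c,.012,.022,(.642,.129),.08),rect(c,.042,.052,(.642,.129)))
print(state()["time"])
E
python3 -c "
import cv2,numpy as np
cv2.imwrite('pics/w45.png',cv2.resize(np.hstack([cv2.imread('pics/w4.png'),cv2.imread('pics/w5.png')]),(800,250)))"
```

```text
tops (5255, array([451.1, -12.5]), array([ 60.2, 102.4]), 67.5) base (4073, array([451.6, -11.5]), array([100.3, 149.7]), 68.0)
key (109, array([419.8,   0.5]), array([10.4, 10.3]), 67.2) [419.83934087   1.34932088]
key (92, array([482.2, -24.7]), array([10.9,  9.5]), 22.1) [481.96065913 -23.74932088]
cap (2280, array([640.6, 130.2]), array([100.3,  59.4]), 4.9) (1094, array([640.7, 129.9]), array([44.3, 44. ]), 5.0)
32.75
```

View pics/w45.png

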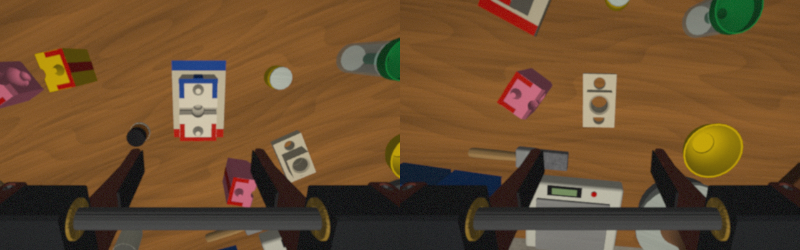

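Both halves are seated, closed on each other and aligned (left crop, 199,105). The cap lies at (599,101) in the right crop.

Run:
```python
from h import *
pick([.6407,.1300],95,.030,.22)
p=np.array([.4510,-.0117])
print(lower(p,68,.126,.22))
```

```text
gap 43.2
held gap 43.2 f [ 0.4  0.2 -1.9]
stop z-nom mm -1.0 actual -0.1 df [-1.9  1.1  9. ] t 44.1417
-0.0010000000000000286
```

```bash
python3 - <<'E'
from h import *
release([.4510,-.0117],.24)
im=look(*BC,.28,r(68),"w6"); c=cloud(im); print("cap",rect(c,.108,.119,tuple(BC),.09),rect(c,.138,.147,tuple(BC),.05),"base",rect(c,.011,.021,tuple(BC),.1))
# grip line for funnel: radial-ish
im=look(.4875,.282,.28,r(96),"w7"); c=cloud(im)
hs=cv2.cvtColor(im["frame"],cv2.COLOR_BGR2HSV); m=((abs(hs[...,0].astype(int)-62)<20)&(hs[...,1]>80)).astype(np.uint8)
k=max(cv2.findContours(m,cv2.RETR_EXTERNAL,cv2.CHAIN_APPROX_NONE)[0],key=cv2.contourArea); e=cv2.fitEllipse(k); print("ell",e)
o=on_plane(im,k.reshape(-1,2),.119); print("rim top",cv2.minEnclosingCircle(np.float32(o[:,:2]*1000)))
P=c[m>0]; print("z pct",np.percentile(P[:,2],[1,50,99])); print(rect(P,.114,.124))
print(state()["time"])
E
python3 -c "
import cv2,numpy as np
cv2.imwrite('pics/w67.png',cv2.resize(np.hstack([cv2.imread('pics/w6.png'),cv2.imread('pics/w7.png')]),(800,250)))"
```

```text
cap (3143, array([450.9, -13.3]), array([ 60. , 100.1]), 67.8) (1461, array([450.8, -13. ]), array([43.7, 44. ]), 67.3) base (3553, array([451.1, -11.4]), array([100.1, 149.8]), 68.0)
ell ((321.4260559082031, 173.05398559570312), (58.63913345336914, 58.85081481933594), 93.37734985351562)
rim top ((485.27056884765625, 285.1260070800781), 30.37750244140625)
z pct [0.01792048 0.09385888 0.39793605]
(503, array([485.2, 285.4]), array([58.9, 58.6]), 6.4)
47.725
```

View pics/w67.png

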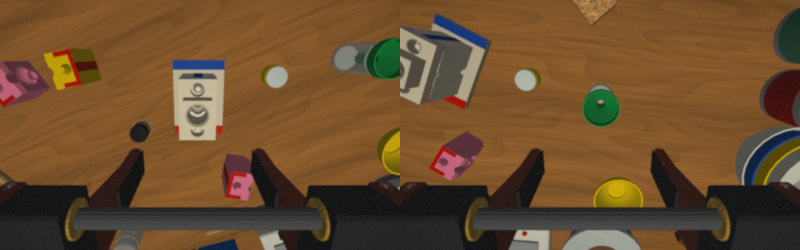

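The cap lies flat over both halves with the hole centred (198,112). The funnel is upright in the jar at (601,107).

Run:
```python
from h import *
pick([.4852,.2852],96,.102,.26)
print(lower([.4510,-.0124],68,.158,.26,below=.003,fth=2.5))
im=get_image("side"); f=im["frame"]; np.save("pics/s8.npy",im,allow_pickle=True); cv2.imwrite("pics/s8.png",cv2.resize(f[100:300,160:420],(780,600)))
```

```text
gap 58.7
held gap 58.5 f [-0.2  0.1 -0.7]
stop z-nom mm -1.0 actual -0.3 df [-1.5  0.8  5.3] t 58.8833
-0.0010000000000000286
```

View pics/s8.png

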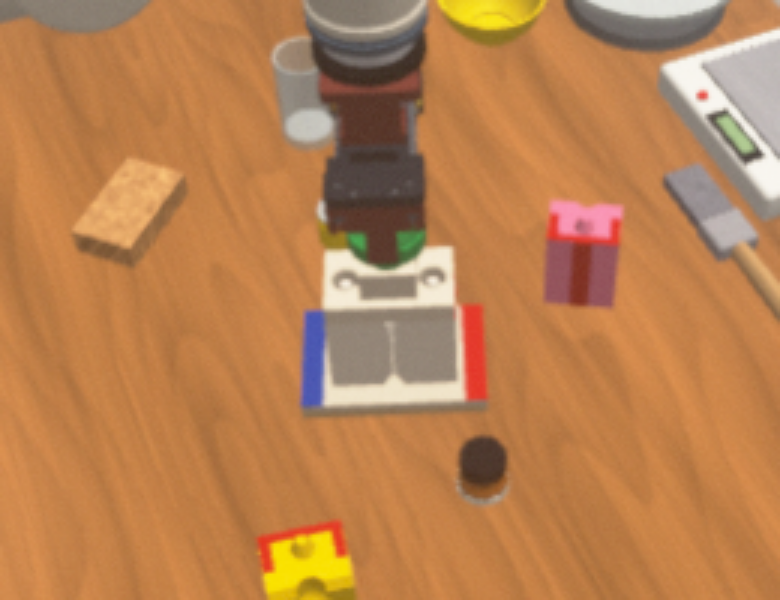

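The side view shows both halves square between the bands (395,350), the cap flat with a key in each hole (345,278 and 432,278), and the funnel at the seat depth. The jar still stands at (300,95). I'll release and check.

Run:
```python
from h import *
release([.4510,-.0124],.27)
move_to([.52,.2,.3],down(r(80))); hold(.3)
a=get_image("scene"); b=get_image("side")
for im in (a,b):
    c=cloud(im); hs=cv2.cvtColor(im["frame"],cv2.COLOR_BGR2HSV); m=(abs(hs[...,0].astype(int)-62)<20)&(hs[...,1]>80)
    P=c[m]; P=P[np.hypot(*(P[:,:2]-BC).T)<.06]; print(len(P),rect(P,.169,.18), np.percentile(P[:,2],[5,50,98]))
f=lambda i,x,y:cv2.resize(i["frame"][y-50:y+50,x-65:x+65],(520,400))
cv2.imwrite("pics/fin.png",cv2.resize(np.hstack([f(a,347,190),f(b,291,200)]),(800,308))); print(state()["time"])
```

```text
292 (59, array([453.7, -11.4]), array([61.9, 52.5]), 61.3) [0.13839276 0.15701132 0.1774755 ]
474 (109, array([452.1, -14.3]), array([59.7, 56.3]), 66.5) [0.14242625 0.16024776 0.17632981]
61.6917
```

View pics/fin.png

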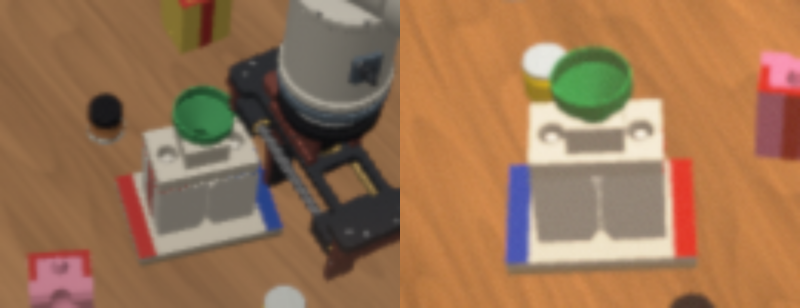

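Both views show the funnel upright in the cap (205,115 and 592,85), with its rim top at about 176 mm against 175 expected. The rest of the mould is undisturbed, so I'll hand in.

```bash
python3 -c "
from bench import *
job_done()"
```

```text
the job is handed in; nothing more can be done
```

The mould is assembled and handed in at about 62 s of the 128 s allowed. I seated the face half on the blue seat, then the back half on the red seat, then the cap, and last the funnel. Each piece was lowered in 1 mm steps until it met light contact and then released.

- **Heights:** each piece stopped within 0.3 mm of its seated height. The contact force rose by at most about 10 N.
- **Position:** the cap measured about 2 mm off the base's centre in y. About 1 mm of that looks like camera bias, and it is within the keys' play plus calibration error.
- **Last pictures:** both views show the halves closed on each other, the cap flat with its keys in the holes, and the funnel upright. The funnel's rim top is about 176 mm over the bench, against 175 mm expected.
- **Rest of the scene:** in the pictures I checked, the jar still stands and the pink and yellow look-alikes are untouched.

No check failed. The two final views put the funnel's centre up to 3 mm apart, which I put down to coarse depth at that range.

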